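# Tare the parts scoop and hang it on its stock bin

### The arm

A 6-joint arm with a two-finger parallel gripper is mounted at the origin on the work surface. World frame = base frame: x ahead of the robot, y to its left, z up, the work surface at z = 0. Lengths are in m, angles in rad, forces in N, time in s.
With the tool pointing down it reaches from about 0.275 to 0.875 m from the base axis. Payload 12.5 kg.
Tool frame: the origin (TCP) lies on the centre line of the jaws, within the pads' length; the fingertips stand 19 mm ahead of it and the grasp point (between the pads) is the TCP; z points along the fingers, y is the direction in which the jaws open and shut (so a half turn about z gives the same grasp; the last joint's range is limited). The gripper opens to 85 mm and grips with 20 to 120 N. Pads are 22 mm wide; open, the fingers measure 114 mm over their backs; the gripper's body (76 mm by 85 mm) begins 54 mm behind the grasp point. The pads swing forward as they close: fully open they stand 13 mm farther back than shut.
Start: joints at [-0.085, 0.351, 1.652, -0, 1.139, -0.085], TCP at [0.55, 0, 0.25] pointing down, gripper open.
Joint ranges: [-2.75, 2.75], [-0.79, 2.1], [0.01, 2.65], [-1.57, 4.71], [0.07, 3.14], [-2.87, 2.87]. Speed limits (rad/s): [2.22, 2.22, 2.79, 3.14, 3.14, 3.14].

### API

Orientations are given as a 3x3 rotation matrix whose columns are the frame's x, y, z axes.
In Python, from workcell import * gives the robot as it stands. The module is installed in compiled form; this text tells all that it offers.
- The arm moves only by the shell command python3 -m inch 'ROWS' [FORCE]. ROWS is JSON, a list of rows, each a list of 7 numbers: the gripper command: -1 is shut, 1 is fully open, values between are in proportion, then the shift along the tool's x, y, z in cm, then the turn, a rotation vector about the tool's x, y, z in rad. A call has 1 to 12 rows; each row shifts and turns the pose as measured when the row begins, along the tool's axes as they then stand; what a row does not reach is not made up. A row lasts 1/12 s, in which the tool goes at most 41.7 mm and 7.16 degrees, less where a joint would pass 70% of its speed; a pose out of reach is approached as far as the arm can. A call with a gripper value outside its range is refused whole. The fingers move at their own pace and stop on an object; FORCE is the grip in N (left out, the last holds). Time passes only in rows, so rows that do not move let the fingers close. It gives the time, the measured TCP pose, the force and the opening at its end, in the units of the state.
- sense(): the state, without advancing time (a new reading comes with each control period).
- camera(name): name is "scene" or "side" or "wrist"; returns a dict with "image" (384x512x3 uint8, red, green, blue), "range_z" (384x512 float32, m along the optical axis (not along the pixel's ray), 0 where there is no reading), "vertical_fov" (degrees; the focal length in pixels is half the picture's height over the tangent of half this angle, whatever the lens; pixels are square), "cx", "cy" (the principal point, pixels), "rvec" (rotation vector, rad) and "tvec" (3), from world to camera coordinates, as OpenCV has them; the wrist camera has in their place "T_tool_cam" (4x4, takes a point from camera to tool coordinates, whose origin is the TCP and whose axes are the flange's). Camera axes: x right, y down, z forward; pixel columns grow to the right and rows downward; lengths in m; the calibration is good to about 2 mm. A picture is of the moment at which its call begins: read the wrist's pose just before it.
- hand_in(): hands the job in, once; it reports no verdict.
The state is a dict: "clock": time; "joint_pos": joint angles; "qvel": joint speeds; "joint_efforts": joint torques, N m; "eef_pos": TCP position; "eef_rot": TCP orientation; "contact_force": force on the tool from outside, world axes, zero at the start; "torque": the same for the moment, N m; "finger_gap": finger opening in m.
Only numpy, scipy, OpenCV 4.12 (cv2) and the standard library are available. Lean on these libraries where they do the work, as an engineer would, in place of code of your own. Each camera call takes 0.05 s, during which the arm holds its last target. There are 200 camera calls.

### The job

Take the empty scoop out of its holder, stand it upright in the middle of the scale's pan, gently, and let go of it, then press the tare button while it stands there. Then take the scoop again and hang it by its hook, upright, over the front lip of the bin of hexagon nuts, bowl outside and hook fully down on the lip. Leave the carton, tape roll, coupling, bottle and tin where they stand.

Things in the scene. Friction and masses are not known exactly. Their poses are not given: they have to be found in the camera images.
- scoop: steel parts scoop, about 220 g, starts upright in the holder. Bowl 110 long (x) x 58 wide (y), open on top and at its sloped front (-x); side walls 3 thick, 40 high for x = -22 to 55, sloping to 14 at the front. Back plate 4 thick (x = 51 to 55), 58 wide up to 46 high, then the strap. Origin: middle of the bowl's underside; x to the hook, z up.
- scoop_strap (a point): middle of the scoop's strap at (53, 0, 81) mm in the scoop's frame. The strap, 30 wide (y) and 4 thick (x), continues the back plate from 46 up to 96 high.
- scoop_hook (a point): the hook's seat, at (61, 0, 92) mm in the scoop's frame; it sits on the bin's lip when hung. Atop the strap the metal folds over to the rear (+x, top at 96) and down again as a tooth 30 wide, 4 thick, ending 73 above the underside. Gap between strap and tooth: 12 at the top, about 15 at the mouth. This point is the underside of the fold, mid-gap.
- holder: fixed grey open-topped steel box; the scoop starts in it facing the same way. Floor 4 thick, inside x = -62 to 80, y = -36 to 36, walls 4 thick; front and sides 52 high, rear (+x) 104 high close behind the hook. Only the strap stands clear and can be taken, across its 30 width. Origin: underside, below the scoop's origin (within 3 mm).
- scale: fixed grey counting scale, 240 (x) x 190 (y), body 36 high, flat steel pan 160 x 176 at 50 above the bench, a low console with blank display and tare button on the side towards the robot (-x). Origin: centre of its underside.
- pan (a point): centre of the pan's flat top, 50 above the bench; axes of the scale; pan reaches 80 along x and 88 along y either way
- tare_top (a point): centre of the top of the tare button, a round white button 26 across, at (-85, 55) mm in the scale's frame; pressed straight down
- tare (a joint): travel of the tare button, m: 0 released, 0.006 fully down (4 N, springs back); counts as pressed past 0.004
- bin_nuts: fixed blue stock bin holding large hexagon nuts; 190 deep (x), 140 wide (y), walls 4 thick. Front wall (the side at -x, towards the robot) and front of the sides 115 high, rear 145 high. The nuts lie at most 82 high. Origin: centre of its underside; x to the rear, away from the robot.
- bin_nuts_lip (a point): middle of the top edge of that bin's front wall, 115 above the bench, at the centre of the wall's 4 thickness; axes of the bin
- bin_pins: the other fixed blue bin, of the same shape and size, holding round steel pins (16 x 85); the two bins' places may be swapped
- carton: bystander: small plain cardboard carton, 90 x 60 x 50; origin at the centre of its underside
- tape_roll: bystander: clear roll of packing tape lying flat, 76 across, 24 high; origin at the centre of its underside
- oil_bottle: bystander: white bottle with black cap, 60 across, 160 high; origin at the centre of its underside
- tin: bystander: tin with a plain paper wrapper, 72 across, 100 high; origin at the centre of its underside
- coupling: bystander: stepped brass coupling, 44 across, 40 high; origin at the centre of its underside

How it is judged:
On the way, in this order (a step that is already met when the one before it is completed fails the run):
1. the scoop stands upright on the pan, its bowl's centre within 50 mm along and 60 mm across of the pan's centre, and is let go (x of scoop in the frame of pan between -0.05 and 0.05 m and y of scoop in the frame of pan between -0.06 and 0.06 m and z of scoop in the frame of pan between -0.004 and 0.004 m and angle between scoop's own z axis and vertical below 0.12 rad and contact force between scoop and scale above 0.5 N and contact force between scoop and the fingers below 0.05 N), for 0.3 s.
2. the tare button is pressed past 4 mm while the scoop stands untouched on the pan (all of step 1 and value of joint tare above 0.004 m), for 0.05 s.
At the end, for the whole second after the job is handed in: The scoop hangs at rest by its hook on the nut bin's front lip, bowl outside, clear of the bench: hook seat within 10 mm across the wall, 52 mm of the lip's middle along it, 5 mm below to 6 mm above the lip; upright within 0.2 rad, square to the lip within 0.25 rad (x of scoop_hook in the frame of bin_nuts_lip between -0.01 and 0.01 m and y of scoop_hook in the frame of bin_nuts_lip between -0.052 and 0.052 m and z of scoop_hook in the frame of bin_nuts_lip between -0.005 and 0.006 m and x of scoop in the frame of bin_nuts_lip below -0.03 m and angle between scoop's own z axis and vertical below 0.2 rad and angle between the x axis of scoop and the x axis of bin_nuts, either way round below 0.25 rad and contact force between scoop and bin_nuts above 0.5 N and contact force between scoop and table below 0.05 N and linear speed of scoop below 0.02 m/s and angular speed of scoop below 0.2 rad/s); the robot touches nothing.
It fails at once if the scoop is dropped onto the scale from a height (lands on it unheld with over 60 N) (contact force between scoop and scale above 60 N and contact force between scoop and the fingers below 0.05 N).
It fails at once if a bystander is moved by more than 40 mm (distance of any of carton, tape_roll, oil_bottle, tin, coupling from where it was at the start of the episode above 0.04 m).
It also fails if it takes over 72 s, if anything falls off the work surface, if the arm or the gripper's body presses on something with over 40 N, if the wrist force passes 120 N, or if a joint passes its speed limit or range.

## Working session

There is one attempt and no reset: what is moved stays moved. The work goes in short steps, Python scripts to look and compute and a shell command to move; the robot and the scene stay as the last step left them, time stands still between calls to the robot, and variables do not carry over. Pictures are saved under pics/ and viewed, about 8 in all and at most 12, crops included, and the job is handed in when it is done.

```bash
mkdir -p pics; cat > h.py <<'E'
from workcell import *
import numpy as np, cv2
def grab(n):
    s=sense(); c=camera(n); I=c["image"]; H,W=I.shape[:2]
    f=H/2/np.tan(np.radians(c["vertical_fov"])/2)
    Z=c["range_z"]; u,v=np.meshgrid(np.arange(W),np.arange(H))
    P=np.stack([(u-c["cx"])/f*Z,(v-c["cy"])/f*Z,Z],-1)
    if "T_tool_cam" in c:
        T=np.array(c["T_tool_cam"]); P=P@T[:3,:3].T+T[:3,3]
        P=P@np.array(s["eef_rot"]).T+np.array(s["eef_pos"])
    else:
        R=cv2.Rodrigues(np.array(c["rvec"],float))[0]; P=(P-np.array(c["tvec"]).ravel())@R
    P[Z==0]=np.nan
    return I,P
def save(fn,I,box=None,k=1):
    if box: I=I[box[1]:box[3],box[0]:box[2]]
    cv2.imwrite(fn,cv2.resize(I[...,::-1],None,fx=k,fy=k,interpolation=cv2.INTER_CUBIC))
E
python3 - <<'E'
from h import *
for n in("scene","side"):
    I,P=grab(n); np.savez(n,I=I,P=P); save(f"pics/{n}.png",I,k=1.5)
s=sense(); print(s["eef_pos"],s["eef_rot"],s["clock"])
E
```

```text
[5.49699660e-01 4.93565706e-05 2.49802453e-01] [[-5.78052260e-06  9.99999403e-01 -1.09235801e-03]
 [ 9.99999995e-01  5.88673734e-06  9.72311735e-05]
 [ 9.72375459e-05 -1.09235744e-03 -9.99999399e-01]] 0.1
```

View pics/scene.png

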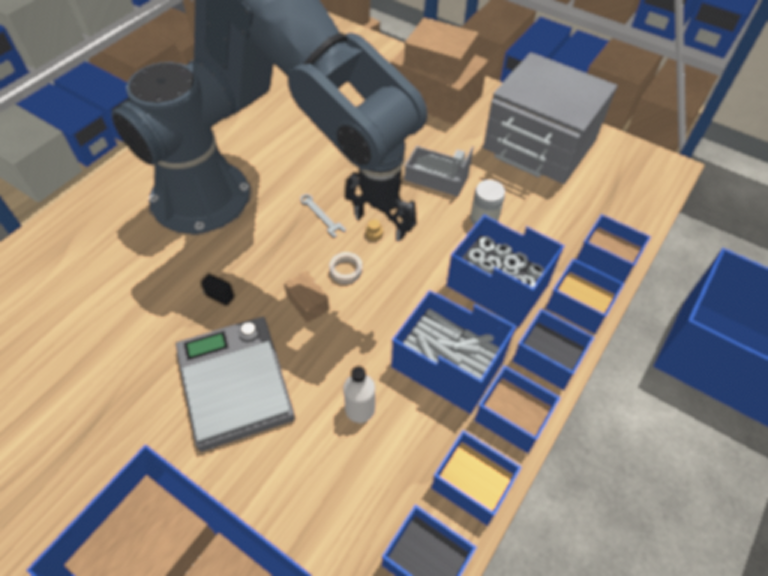

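View pics/side.png

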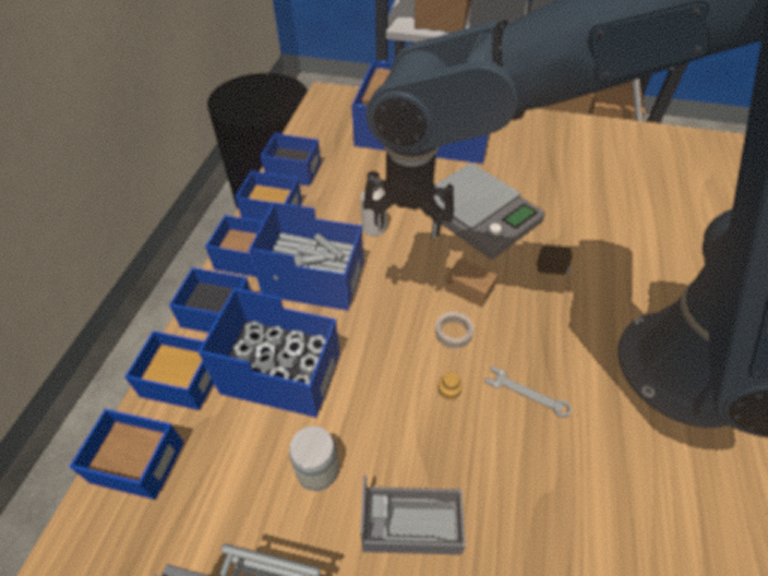

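The scene view shows the holder near (437,170), the scale near (235,385), the nut bin near (505,265) and the pin bin nearer the scale. The side view shows the holder at (412,518) with the hook at its left (+x) end. I'll build a top-down map next.

```bash
python3 - <<'E'
from h import *
# topdown 2mm/px map, x up 0.2..1.0 (rows), y left +0.5..-0.5 
S=0.0015
M=np.full((560,760,3),255,np.uint8); Zb=np.full((560,760),-1.)
for n in("scene","side"):
    d=np.load(n+".npz"); P=d["P"].reshape(-1,3); I=d["I"].reshape(-1,3)
    ok=np.isfinite(P[:,0])&(P[:,2]<0.18)&(P[:,2]>-.01); P=P[ok];I=I[ok]
    r=((0.95-P[:,0])/S).astype(int); c=((0.57-P[:,1])/S).astype(int)
    k=(r>=0)&(r<560)&(c>=0)&(c<760)
    for a,b,z,col in zip(r[k],c[k],P[k,2],I[k]):
        for da in(0,1):
            for db in (0,1):
                i,j=min(a+da,559),min(b+db,759)
                if z>Zb[i,j]+.002: Zb[i,j]=z; M[i,j]=col
for i in range(0,760,66): cv2.line(M,(i,0),(i,5),(255,0,0),1)
save("pics/top.png",M); np.save("Zb",Zb)
H=np.uint8(np.clip(Zb/0.17,0,1)*255); cv2.imwrite("pics/topz.png",cv2.applyColorMap(H,cv2.COLORMAP_JET))
E
```

```text
(no output)
```

View pics/topz.png

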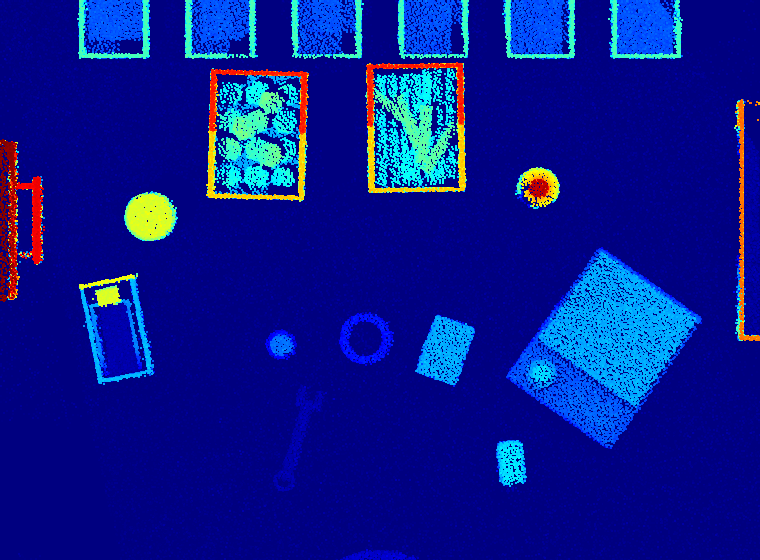

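The height map (1.5 mm per pixel, +y to the left) shows the holder at (115,330), its hook at (107,297), the nut bin at (257,135), the scale at (605,348) and the tare button at (541,371). I'll fit each of these.

```bash
python3 - <<'E'
from h import *
def load(n):
    d=np.load(n+".npz"); P=d["P"].reshape(-1,3); return P[np.isfinite(P[:,0])]
def box(P,c,r): # c in px col,row
    x=.95-c[1]*.0015; y=.57-c[0]*.0015
    return P[(abs(P[:,0]-x)<r[0])&(abs(P[:,1]-y)<r[1])]
def rect(Q,t):
    q=cv2.minAreaRect((Q[:,:2]*1000).astype(np.float32)); print(t,len(Q),[np.round(v,1) for v in q], np.round(cv2.boxPoints(q)).tolist())
for n in("scene","side"):
    P=load(n); print(n)
    h=box(P,(117,330),(.09,.07))
    rect(h[(h[:,2]>.045)&(h[:,2]<.058)],"holder52"); 
    rect(h[(h[:,2]>.1015)&(h[:,2]<.11)],"holder104")
    k=box(P,(107,297),(.012,.02)); k=k[(k[:,2]>.094)&(k[:,2]<.1035)]; rect(k,"hooktop"); print(np.median(k,0))
    s=box(P,(605,348),(.17,.17)); p=s[(s[:,2]>.046)&(s[:,2]<.054)]; rect(p,"pan(+button?)"); rect(s[(s[:,2]>.015)&(s[:,2]<.06)],"scale"); print(np.median(p[:,2]))
    t=box(P,(541,371),(.03,.03)); z=t[(t[:,2]>.042)]; print("tare",np.median(z,0),np.percentile(t[:,2],95)); rect(z,"t")
    b=box(P,(257,135),(.12,.10)); f=b[(b[:,2]>.110)&(b[:,2]<.119)]; 
    b2=b[b[:,2]>.108]; rect(b2,"bin"); print("lipz",np.median(f[:,2]))
    lip=f[f[:,0]<f[:,0].min()+.012]; rect(lip,"lip"); L=cv2.fitLine(lip[:,:2].astype(np.float32),cv2.DIST_HUBER,0,.01,.01).ravel();print(L)
E
```

```text
scene
holder52 193 [array([454.8, 397.1]), array([150.2,  90.1]), np.float64(11.0)] [[373.0, 427.0], [390.0, 339.0], [537.0, 367.0], [520.0, 456.0]]
holder104 28 [array([512.4, 407.2]), array([34.5, 83.4]), np.float64(12.2)] [[487.0, 444.0], [504.0, 363.0], [538.0, 370.0], [520.0, 452.0]]
hooktop 31 [array([503.7, 408. ]), array([21.3, 31.7]), np.float64(15.3)] [[489.0, 420.0], [498.0, 390.0], [518.0, 396.0], [510.0, 426.0]]
[0.50356229 0.40769753 0.09972501]
pan(+button?) 2970 [array([ 383.4, -306.1]), array([175.9, 340.5]), np.float64(55.1)] [[193.0, -281.0], [473.0, -476.0], [573.0, -331.0], [294.0, -137.0]]
scale 4950 [array([ 385.2, -307. ]), array([189.8, 347.6]), np.float64(54.9)] [[188.0, -285.0], [473.0, -485.0], [582.0, -329.0], [298.0, -129.0]]
0.04963851015063796
tare [ 0.39448841 -0.2464366   0.04927354] 0.05866462117102097
t 134 [array([ 395.2, -248.8]), array([48.8, 51.6]), np.float64(8.6)] [[367.0, -227.0], [375.0, -278.0], [423.0, -271.0], [416.0, -220.0]]
bin 784 [array([747.7, 184. ]), array([146.2, 192.3]), np.float64(88.0)] [[649.0, 114.0], [841.0, 108.0], [846.0
[... 870 characters left out ...]
([ 382.6, -302.3]), array([192.9, 346. ]), np.float64(55.9)] [[185.0, -285.0], [472.0, -479.0], [580.0, -319.0], [293.0, -125.0]]
0.04975753221524086
tare [ 0.39174756 -0.23533841  0.04927331] 0.057330420096482725
t 98 [array([ 393.8, -248.9]), array([39.3, 59.2]), np.float64(19.9)] [[365.0, -228.0], [385.0, -283.0], [422.0, -270.0], [402.0, -214.0]]
bin 1240 [array([749.8, 184.6]), array([143.4, 192.1]), np.float64(88.7)] [[652.0, 115.0], [844.0, 111.0], [847.0, 254.0], [655.0, 259.0]]
lipz 0.11430524474551897
lip 110 [array([658.7, 187.2]), array([140.8,  11.6]), np.float64(89.9)] [[653.0, 117.0], [664.0, 117.0], [665.0, 258.0], [653.0, 258.0]]
[0.03287112 0.9994596  0.6557968  0.18254492]
```

```bash
python3 -m inch '[[0.3,3.7,-0.5,0,0,0,0],[0.3,3.7,-0.5,0,0,0,0],[0.3,3.7,-0.5,0,0,0,0],[0.3,3.7,-0.5,0,0,0,0],[0.3,3.7,-0.5,0,0,0,0],[0.3,3.7,-0.5,0,0,0,0],[0.3,3.7,-0.5,0,0,0,0],[0.3,3.7,-0.5,0,0,0,0],[0.3,3.7,-0.5,0,0,0,0],[0.3,3.7,-0.5,0,0,0,0],[0.3,3.7,-0.5,0,0,0,0]]' 80
python3 -m inch '[[0.3,0,0,0,0,0,-0.12],[0.3,0,0,0,0,0,-0.12],[0.3,0,0,0,0,0,-0.12],[0.3,0,0,0,0,0,-0.12],[0.3,0,0,0,0,0,-0.12],[0.3,0,0,0,0,0,-0.12],[0.3,0,0,0,0,0,-0.12],[0.3,0,0,0,0,0,-0.12],[0.3,0,0,0,0,0,-0.12],[0.3,0,0,0,0,0,-0.12],[0.3,0,0,0,0,0,-0.12],[0.3,0,0,0,0,0,-0.12]]'
python3 -m inch '[[0.3,0,0,0,0,0,-0.12],[0.3,0,0,0,0,0,-0.12],[0.3,0,0,0,0,0,-0.08],[0.3,0,0,0,0,0,0]]'
```

```text
clock: 1.02
eef_pos: [0.4925, 0.4184, 0.2462]
eef_rot: [[0.011, 1.0, -0.006], [1.0, -0.011, -0.003], [-0.003, -0.006, -1.0]]
contact_force: [-0.0, -0.1, 0.6]
finger_gap: 0.0555
clock: 2.02
eef_pos: [0.4868, 0.4265, 0.239]
eef_rot: [[-0.996, 0.086, -0.015], [0.086, 0.996, -0.009], [0.015, -0.01, -1.0]]
contact_force: [-0.8, 0.0, 0.0]
finger_gap: 0.0557
clock: 2.35
eef_pos: [0.4862, 0.426, 0.2371]
eef_rot: [[-0.967, -0.252, -0.018], [-0.252, 0.968, -0.011], [0.02, -0.006, -1.0]]
contact_force: [0.6, 0.2, 0.5]
finger_gap: 0.0554
```

```bash
python3 - <<'E'
from h import *
I,P=grab("wrist"); np.savez("w1",I=I,P=P); save("pics/w1.png",I,k=1.5)
Q=P.reshape(-1,3);Q=Q[np.isfinite(Q[:,0])]
Q=Q[(abs(Q[:,0]-.5)<.08)&(abs(Q[:,1]-.408)<.07)]
def rect(A,t):
    print(t,len(A));
    if len(A)>5:
        q=cv2.minAreaRect((A[:,:2]*1000).astype(np.float32)); print([np.round(v,1) for v in q],np.round(cv2.boxPoints(q)).tolist(),np.median(A,0))
n=np.array([np.cos(.19),np.sin(.19)]); d=(Q[:,:2]-[.505,.409])@n; e=(Q[:,:2]-[.505,.409])@[-n[1],n[0]]
k=(abs(d)<.0145)&(abs(e)<.024)&(Q[:,2]>.092)&(Q[:,2]<.11); rect(Q[k],"hook")
print(np.percentile(d[k],[1,50,99]),np.percentile(e[k],[1,50,99]))
rect(Q[(Q[:,2]>.047)&(Q[:,2]<.056)],"rim"); rect(Q[(Q[:,2]>.1015)&(d>.0145)],"rear")
print(sense()["joint_pos"])
E
```

```text
hook 625
[array([502.5, 408.4]), array([20.9, 29.7]), np.float64(11.3)] [[489.0, 421.0], [495.0, 392.0], [516.0, 396.0], [510.0, 425.0]] [0.50164656 0.40813222 0.09850986]
[-0.0128115  -0.00338594  0.00770516] [-0.01470397 -0.00027791  0.01447761]
rim 942
[array([468.7, 399.1]), array([114.4,  80. ]), np.float64(11.4)] [[405.0, 427.0], [421.0, 349.0], [533.0, 371.0], [517.0, 450.0]] [0.48462331 0.38759445 0.05043834]
rear 299
[array([525.9, 410.8]), array([ 4.8, 79.5]), np.float64(11.6)] [[516.0, 449.0], [532.0, 371.0], [536.0, 372.0], [520.0, 450.0]] [0.52573296 0.41188843 0.10260175]
[ 0.64659498  0.5486685   1.38021622  0.00245363  1.23386529 -1.17536648]
```

View pics/w1.png

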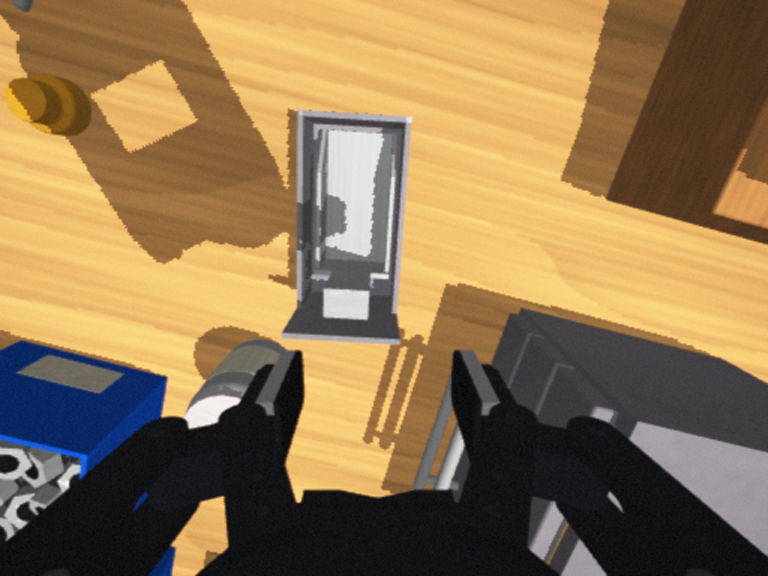

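The wrist view shows the scoop in the holder at (350,220), its hook at (346,303) and the tall rear wall below it. I'll work out the move to the strap.

```bash
cat >> h.py <<'E'
from scipy.spatial.transform import Rotation as Ro
def to(p,yaw): # yaw (deg) of the tool's y axis; tool down
    s=sense(); R=np.array(s["eef_rot"]); q,_=np.linalg.qr(R); R=Ro.from_matrix(R).as_matrix()
    a=np.radians(yaw); y=np.array([np.cos(a),np.sin(a),0]); z=np.array([0,0,-1.]); T=np.c_[np.cross(y,z),y,z]
    print("shift cm",np.round(R.T@(np.array(p)-s["eef_pos"])*100,2),"rot",np.round(Ro.from_matrix(R.T@T).as_rotvec(),3), "t",round(s["clock"],2),"gap",round(s["finger_gap"],4),"F",np.round(s["contact_force"],1))
E
python3 -c "
from h import *
to([.4944,.407,.16],101.3)"
```

```text
shift cm [-0.48 -2.    7.71] rot [-0.007 -0.02   0.053] t 2.4 gap 0.0557 F [ 0.1 -0.6 -0.5]
```

```bash
python3 -m inch '[[0.3,-0.25,-1,2,-0.004,-0.01,0.027],[0.3,-0.25,-1,2,-0.004,-0.01,0.027],[0.3,0,0,2,0,0,0],[0.3,0,0,1.5,0,0,0],[0.3,0,0,0,0,0,0]]'
python3 -c "
from h import *
to([.4944,.407,.084],101.3)"
```

```text
clock: 2.82
eef_pos: [0.4957, 0.407, 0.1598]
eef_rot: [[-0.985, -0.175, 0.002], [-0.175, 0.985, 0.003], [-0.002, 0.003, -1.0]]
contact_force: [0.3, 0.8, 0.4]
finger_gap: 0.0555
shift cm [ 0.15 -0.    7.58] rot [ 0.003  0.002 -0.021] t 2.82 gap 0.0555 F [0.3 0.8 0.4]
```

```bash
python3 -m inch '[[0.3,0.13,0,2,0.003,0.002,-0.021],[0.3,0,0,2,0,0,0],[0.3,0,0,1.8,0,0,0],[0.3,0,0,1.2,0,0,0],[0.3,0,0,0.6,0,0,0],[0.3,0,0,0,0,0,0]]'
python3 -c "
from h import *
to([.4944,.407,.084],101.3)"
```

```text
clock: 3.32
eef_pos: [0.4959, 0.4082, 0.0845]
eef_rot: [[-0.983, -0.184, 0.003], [-0.184, 0.983, 0.002], [-0.003, 0.001, -1.0]]
contact_force: [0.1, 0.2, 0.1]
finger_gap: 0.0555
shift cm [ 0.17 -0.09  0.05] rot [ 0.001  0.003 -0.012] t 3.32 gap 0.0555 F [0.1 0.2 0.1]
```

```bash
python3 -m inch '[[0.3,0.17,-0.09,0,0,0.003,-0.012],[-0.2,0,0,0,0,0,0],[-0.6,0,0,0,0,0,0],[-1,0,0,0,0,0,0],[-1,0,0,0,0,0,0],[-1,0,0,0,0,0,0],[-1,0,0,0,0,0,0]]' 80
python3 -m inch '[[-1,0,0,-0.5,0,0,0],[-1,0,0,-1,0,0,0],[-1,0,0,-1.5,0,0,0],[-1,0,0,-2,0,0,0],[-1,0,0,-2,0,0,0],[-1,0,0,-2,0,0,0],[-1,0,0,-2,0,0,0],[-1,0,0,-2,0,0,0],[-1,0,0,-1,0,0,0],[-1,0,0,0,0,0,0]]'
```

```text
clock: 3.9
eef_pos: [0.4956, 0.4079, 0.0886]
eef_rot: [[-0.981, -0.196, 0.004], [-0.196, 0.981, 0.004], [-0.004, 0.003, -1.0]]
contact_force: [0.4, 0.0, -2.4]
finger_gap: 0.0286
clock: 4.73
eef_pos: [0.4943, 0.4069, 0.2408]
eef_rot: [[-0.981, -0.196, 0.004], [-0.196, 0.981, 0.004], [-0.005, 0.003, -1.0]]
contact_force: [0.2, 1.1, -3.1]
finger_gap: 0.0285
```

```bash
python3 -m inch '[[-1,0.3,-1.5,0,0,0,0],[-1,0.6,-3,0,0,0,0],[-1,0.7,-3.6,0,0,0,0],[-1,0.7,-3.6,0,0,0,0],[-1,0.7,-3.6,0,0,0,0],[-1,0.7,-3.6,0,0,0,0],[-1,0.7,-3.6,0,0,0,0],[-1,0.7,-3.6,0,0,0,0],[-1,0.7,-3.6,0,0,0,0],[-1,0.7,-3.6,0,0,0,0],[-1,0.7,-3.6,0,0,0,0],[-1,0.7,-3.6,0,0,0,0]]'
python3 -c "
from h import *
to([.4995,-.388,.24],54.5)"
```

```text
clock: 5.73
eef_pos: [0.4908, -0.0176, 0.2307]
eef_rot: [[-0.979, -0.205, -0.004], [-0.205, 0.979, 0.005], [0.003, 0.005, -1.0]]
contact_force: [1.1, -0.2, -1.8]
finger_gap: 0.0287
shift cm [  6.75 -36.43  -1.11] rot [ 0.004 -0.005  0.826] t 5.73 gap 0.0287 F [ 1.1 -0.2 -1.8]
```

```bash
python3 -m inch '[[-1,0.5,-3.6,0,0,0,0],[-1,0.5,-3.6,-0.2,0,0,0],[-1,0.7,-3.6,-0.2,0,0,0],[-1,0.7,-3.6,-0.2,0,0,0],[-1,0.7,-3.6,-0.2,0,0,0],[-1,0.7,-3.6,-0.2,0,0,0],[-1,0.7,-3.6,-0.2,0,0,0],[-1,0.7,-3.6,-0.2,0,0,0],[-1,0.7,-3.6,-0.2,0,0,0],[-1,0.7,-2,-0.2,0,0,0],[-1,0,0,0,0,0,0]]'
python3 -m inch '[[-1,0,0,0,0,0,0.08],[-1,0,0,0,0,0,0.12],[-1,0,0,0,0,0,0.12],[-1,0,0,0,0,0,0.12],[-1,0,0,0,0,0,0.12],[-1,0,0,0,0,0,0.12],[-1,0,0,0,0,0,0.08],[-1,0,0,0,0,0,0]]'
python3 -c "
from h import *
to([.4995,-.388,.15],54.5)"
```

```text
clock: 6.65
eef_pos: [0.4882, -0.3905, 0.2372]
eef_rot: [[-0.98, -0.199, -0.014], [-0.199, 0.98, 0.01], [0.011, 0.013, -1.0]]
contact_force: [1.0, 0.0, -2.8]
finger_gap: 0.0285
clock: 7.32
eef_pos: [0.4855, -0.3875, 0.2283]
eef_rot: [[-0.828, 0.561, -0.022], [0.561, 0.828, 0.02], [0.03, 0.004, -1.0]]
contact_force: [0.5, -0.9, -2.4]
finger_gap: 0.0284
shift cm [-1.42  0.71  7.79] rot [ 0.004 -0.03   0.024] t 7.32 gap 0.0284 F [ 0.5 -0.9 -2.4]
```

```bash
python3 -m inch '[[-1,-0.7,0.35,1.5,0.002,-0.015,0.012],[-1,-0.7,0.35,1.5,0.002,-0.015,0.012],[-1,0,0,1.5,0,0,0],[-1,0,0,1.2,0,0,0],[-1,0,0,0.5,0,0,0],[-1,0,0,0,0,0,0]]'
python3 - <<'E'
from h import *
to([.4995,-.388,.135],54.5)
I,P=grab("scene"); J,Q=grab("side")
save("pics/pre.png",np.hstack([I[180:330,90:290],J[80:230,220:420]]),k=2)
np.savez("pre",I=I,P=P,J=J,Q=Q)
E
```

```text
clock: 7.82
eef_pos: [0.5008, -0.3861, 0.1608]
eef_rot: [[-0.824, 0.567, -0.001], [0.567, 0.824, 0.002], [0.002, 0.001, -1.0]]
contact_force: [0.3, -0.3, -2.8]
finger_gap: 0.0285
shift cm [-0.01 -0.23  2.58] rot [ 0.001 -0.002  0.017] t 7.82 gap 0.0285 F [ 0.3 -0.3 -2.8]
```

View pics/pre.png

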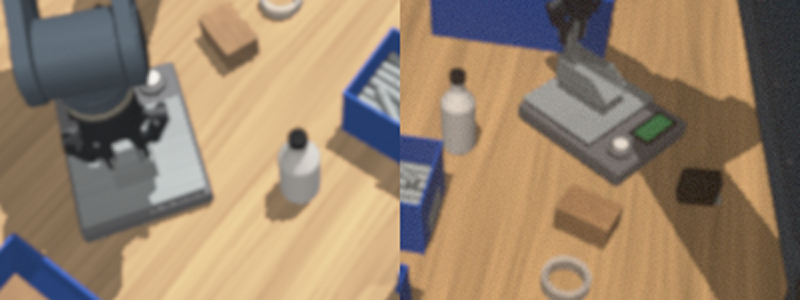

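The side crop shows the scoop hanging level about 25 mm over the middle of the pan at (590,80), with the button at (622,147). I'll lower it gently.

```bash
python3 -m inch '[[-1,0,-0.2,0.8,0,0,0.015],[-1,0,0,0.7,0,0,0],[-1,0,0,0.4,0,0,0],[-1,0,0,0.2,0,0,0],[-1,0,0,0,0,0,0]]' 
python3 -m inch '[[-1,0,0,0.15,0,0,0],[-1,0,0,0.15,0,0,0],[-1,0,0,0,0,0,0]]'
python3 -m inch '[[-1,0,0,0.15,0,0,0],[-1,0,0,0,0,0,0]]'
```

```text
clock: 8.33
eef_pos: [0.5005, -0.3892, 0.1416]
eef_rot: [[-0.815, 0.58, 0.003], [0.58, 0.815, -0.002], [-0.004, -0.0, -1.0]]
contact_force: [-0.6, -0.9, -2.5]
finger_gap: 0.0284
clock: 8.58
eef_pos: [0.5007, -0.3893, 0.1386]
eef_rot: [[-0.815, 0.58, 0.003], [0.58, 0.815, -0.003], [-0.004, -0.0, -1.0]]
contact_force: [-0.0, 0.3, -2.6]
finger_gap: 0.0281
clock: 8.75
eef_pos: [0.5008, -0.3894, 0.1372]
eef_rot: [[-0.815, 0.58, 0.004], [0.58, 0.815, -0.003], [-0.005, -0.0, -1.0]]
contact_force: [-0.1, 0.4, -2.8]
finger_gap: 0.0286
```

```bash
python3 -m inch '[[-1,0,0,0.1,0,0.004,0],[-1,0,0,0,0,0,0],[-1,0,0,0.1,0,0,0],[-1,0,0,0,0,0,0]]'
python3 -m inch '[[-1,0,0,0.1,0,0,0],[-1,0,0,0,0,0,0]]'
python3 -m inch '[[-1,0,0,0.1,0,0,0],[-1,0,0,0,0,0,0]]'
```

```text
clock: 9.08
eef_pos: [0.5009, -0.3895, 0.1353]
eef_rot: [[-0.815, 0.58, 0.0], [0.58, 0.815, -0.001], [-0.001, -0.0, -1.0]]
contact_force: [-0.7, 0.6, -2.4]
finger_gap: 0.0283
clock: 9.25
eef_pos: [0.5009, -0.3895, 0.1342]
eef_rot: [[-0.815, 0.58, 0.0], [0.58, 0.815, -0.001], [-0.001, -0.0, -1.0]]
contact_force: [-0.5, -1.1, -2.3]
finger_gap: 0.0284
clock: 9.42
eef_pos: [0.5011, -0.3897, 0.1333]
eef_rot: [[-0.815, 0.58, 0.001], [0.58, 0.815, -0.001], [-0.001, -0.0, -1.0]]
contact_force: [-0.4, 0.0, -1.8]
finger_gap: 0.0284
```

```bash
python3 -m inch '[[-1,0,0,0.1,0,0,0],[-1,0,0,0,0,0,0]]'
python3 -m inch '[[-1,0,0,0.1,0,0,0],[-1,0,0,0,0,0,0]]'
```

```text
clock: 9.58
eef_pos: [0.5015, -0.3901, 0.1334]
eef_rot: [[-0.815, 0.58, 0.002], [0.58, 0.815, -0.002], [-0.003, -0.001, -1.0]]
contact_force: [-0.7, -0.5, -2.4]
finger_gap: 0.0285
clock: 9.75
eef_pos: [0.5018, -0.3905, 0.1333]
eef_rot: [[-0.815, 0.58, 0.003], [0.58, 0.815, -0.003], [-0.004, -0.001, -1.0]]
contact_force: [0.7, 0.1, -1.8]
finger_gap: 0.0283
```

Descent has stopped at the expected height, so the scoop is in contact with the pan. I'll let go of it and rise.

```bash
python3 -m inch '[[-0.3,0,0,0,0,0,0],[-0.2,0,0,0,0,0,0],[0,0,0,0,0,0,0],[0.2,0,0,0,0,0,0],[0.3,0,0,0,0,0,0],[0.3,0,0,-0.5,0,0,0],[0.3,0,0,-1,0,0,0],[0.3,0,0,-2,0,0,0],[0.3,0,0,-3,0,0,0],[0.3,0,0,-3,0,0,0],[0.3,0,0,-2,0,0,0],[0.3,0,0,0,0,0,0]]'
python3 - <<'E'
from h import *
I,P=grab("wrist"); np.savez("w2",I=I,P=P); save("pics/w2.png",I,k=1.5)
E
```

```text
clock: 10.75
eef_pos: [0.501, -0.3896, 0.2562]
eef_rot: [[-0.815, 0.58, 0.002], [0.58, 0.815, -0.002], [-0.003, -0.001, -1.0]]
contact_force: [0.7, -0.1, 0.5]
finger_gap: 0.0557
```

View pics/w2.png

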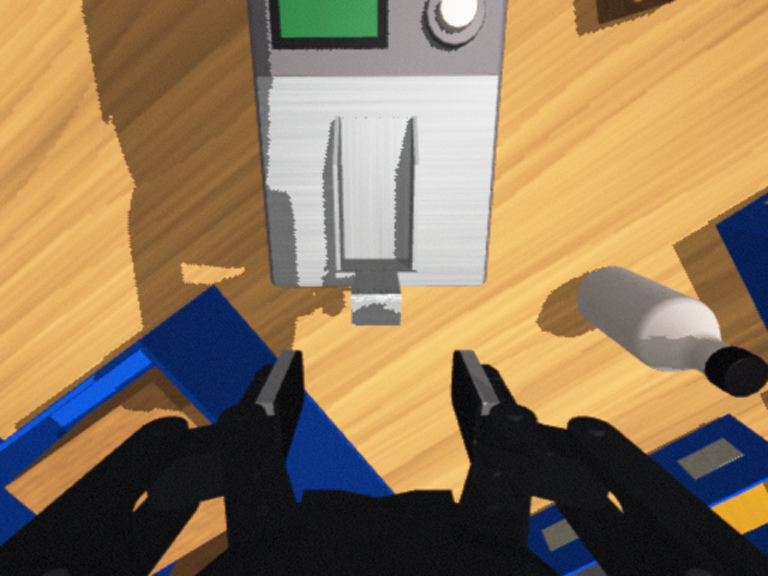

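The scoop stands upright on the pan, with its bowl at (377,195) and its hook at (377,307). The tare button is at (460,8). I'll measure these.

```bash
python3 - <<'E'
from h import *
d=np.load("w2.npz");P=d["P"]
L=lambda c,r:P[int(r/1.5),int(c/1.5)]
for n,c,r in [("panNL",264,84),("panNR",494,84),("panFL",279,280),("panFR",482,280),("floorfront",372,125),("floorback",376,250),("hook",376,306),("btn",460,10)]: print(n,np.round(L(c,r),4))
Q=P.reshape(-1,3);Q=Q[np.isfinite(Q[:,0])]
def rect(A,t):
    q=cv2.minAreaRect((A[:,:2]*1000).astype(np.float32)); print(t,len(A),[np.round(v,1) for v in q],np.round(np.median(A,0),4))
k=(Q[:,2]>.135)&(Q[:,2]<.155)&(np.hypot(Q[:,0]-.505,Q[:,1]+.392)<.03); rect(Q[k],"hook")
p=np.load("scene.npz")["P"].reshape(-1,3); p2=np.load("side.npz")["P"].reshape(-1,3); A=np.vstack([p,p2]); 
A=A[(np.hypot(A[:,0]-.3925,A[:,1]+.2425)<.02)&(A[:,2]>.0545)&(A[:,2]<.1)]; rect(A,"btn"); print(A.mean(0))
b=Q[(np.hypot(Q[:,0]-.3925,Q[:,1]+.2425)<.025)]; print(len(b),np.percentile(b[:,2],[50,90,99])); rect(b[b[:,2]>.053],"b")
E
```

```text
panNL [ 0.3474 -0.382   0.0483]
panNR [ 0.4438 -0.2466  0.0494]
panFL [ 0.4674 -0.466   0.0508]
panFR [ 0.5651 -0.3295  0.0485]
floorfront [ 0.4154 -0.3342  0.0527]
floorback [ 0.4928 -0.3866  0.051 ]
hook [ 0.5056 -0.3951  0.1443]
btn [ 0.3906 -0.2441  0.0561]
hook 797 [array([ 507.2, -395.7]), array([30.1, 20.6]), np.float64(54.5)] [ 0.5063 -0.3951  0.1445]
btn 76 [array([ 389.5, -242.1]), array([22.7, 23.9]), np.float64(4.4)] [ 0.3911 -0.2427  0.0573]
[ 0.39050927 -0.2420229   0.05741171]
1537 [0.04626251 0.05656742 0.05774585]
b 407 [array([ 392.5, -246.5]), array([24.4, 16.9]), np.float64(55.5)] [ 0.3918 -0.2465  0.0563]
```

The button is at (0.391, -0.243, 0.057). The scoop's centre is within about 5 mm of the pan's centre.

```bash
python3 -c "
from h import *
to([.391,-.243,.2],54.5)"
```

```text
shift cm [17.43  5.57  5.42] rot [-0.     0.002  0.001] t 10.8 gap 0.0552 F [0.2 0.2 0.6]
```

```bash
python3 -m inch '[[-1,1.5,0.5,0,0,0,0],[-1,3,1,0,0,0,0],[-1,3.5,1.1,0,0,0,0],[-1,3.5,1.1,0,0,0,0],[-1,3,1,0.5,0,0,0],[-1,2,0.6,1,0,0,0],[-1,0.8,0.3,2,0,0,0],[-1,0,0,2,0,0,0],[-1,0,0,0,0,0,0]]' 40
python3 -c "
from h import *
to([.391,-.243,.0765],54.5)"
```

```text
clock: 11.55
eef_pos: [0.3832, -0.2344, 0.1923]
eef_rot: [[-0.814, 0.58, -0.004], [0.58, 0.814, 0.002], [0.004, -0.0, -1.0]]
contact_force: [-0.5, 1.0, 0.5]
finger_gap: 0.0001
shift cm [-1.19 -0.25 11.58] rot [-0.    -0.004  0.001] t 11.55 gap 0.0001 F [-0.5  1.   0.5]
```

```bash
python3 -m inch '[[-1,-0.6,-0.1,2,0,-0.004,0],[-1,-0.6,-0.1,2,0,0,0],[-1,0,0,2,0,0,0],[-1,0,0,2,0,0,0],[-1,0,0,1.5,0,0,0],[-1,0,0,0.8,0,0,0],[-1,0,0,0,0,0,0]]'
python3 -c "
from h import *
to([.391,-.243,.0715],54.5)"
```

```text
clock: 12.13
eef_pos: [0.3932, -0.2445, 0.0871]
eef_rot: [[-0.814, 0.581, -0.001], [0.581, 0.814, 0.0], [0.001, -0.0, -1.0]]
contact_force: [0.5, -0.4, -1.3]
finger_gap: 0.0001
shift cm [0.26 0.   1.56] rot [-0.    -0.001  0.   ] t 12.13 gap 0.0001 F [ 0.5 -0.4 -1.3]
```

```bash
python3 -m inch '[[-1,0.2,0,0.7,0,0,0],[-1,0,0,0.3,0,0,0],[-1,0,0,0,0,0,0]]'
python3 -m inch '[[-1,0,0,0.3,0,0,0],[-1,0,0,0.3,0,0,0],[-1,0,0,0,0,0,0]]'
```

```text
clock: 12.38
eef_pos: [0.3922, -0.2441, 0.0779]
eef_rot: [[-0.814, 0.581, 0.001], [0.581, 0.814, -0.001], [-0.001, -0.0, -1.0]]
contact_force: [0.2, -0.1, -0.2]
finger_gap: 0.0001
clock: 12.63
eef_pos: [0.3926, -0.2443, 0.0729]
eef_rot: [[-0.814, 0.581, 0.002], [0.581, 0.814, -0.002], [-0.003, -0.0, -1.0]]
contact_force: [-1.9, 0.2, 2.9]
finger_gap: -0.0001
```

```bash
python3 -m inch '[[-1,0,0,0.2,0,0,0],[-1,0,0,0.2,0,0,0],[-1,0,0,0,0,0,0]]'
python3 -m inch '[[-1,0,0,0.15,0,0,0],[-1,0,0,0.15,0,0,0],[-1,0,0,0,0,0,0]]'
```

```text
clock: 12.88
eef_pos: [0.3927, -0.2444, 0.071]
eef_rot: [[-0.814, 0.58, 0.002], [0.58, 0.814, -0.002], [-0.003, -0.0, -1.0]]
contact_force: [-4.2, 2.7, 6.9]
finger_gap: 0.0
clock: 13.13
eef_pos: [0.3928, -0.2444, 0.0712]
eef_rot: [[-0.815, 0.58, 0.002], [0.58, 0.815, -0.002], [-0.003, -0.001, -1.0]]
contact_force: [-2.4, 2.0, 3.5]
finger_gap: -0.0002
```

```bash
python3 -m inch '[[-1,0,0,0.4,0,0,0],[-1,0,0,0.4,0,0,0]]'
python3 - <<'E'
from h import *
J,Q=grab("side"); save("pics/press.png",J,(280,90,400,190),5)
to([.391,-.243,.0715],54.5)
E
```

```text
clock: 13.3
eef_pos: [0.3934, -0.2449, 0.0689]
eef_rot: [[-0.815, 0.58, 0.003], [0.58, 0.815, -0.003], [-0.004, -0.001, -1.0]]
contact_force: [-28.3, 19.7, 107.8]
finger_gap: -0.0
shift cm [ 0.29  0.01 -0.23] rot [-0.001  0.004  0.001] t 13.35 gap 0.0001 F [-23.1  17.   90.8]
```

View pics/press.png

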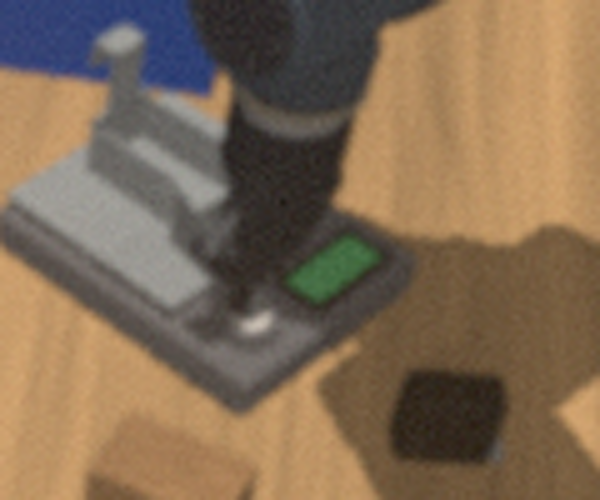

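The button is bottomed, and the force reading of 108 N came close to the 120 N limit. I'll rise now and go back to the strap.

```bash
python3 -m inch '[[-1,0,0,-1,0,0,0],[-1,0,0,-2,0,0,0],[-1,0,0,-3,0,0,0],[-1,0,0,-3.5,0,0,0],[-1,0,0,-3.5,0,0,0],[-1,0,0,-3.5,0,0,0],[-1,0,0,-3,0,0,0],[-1,0,0,0,0,0,0]]'
python3 -c "
from h import *
to([.5005,-.391,.26],54.5)"
```

```text
clock: 14.02
eef_pos: [0.3928, -0.2441, 0.2763]
eef_rot: [[-0.815, 0.58, 0.007], [0.58, 0.815, -0.006], [-0.009, -0.001, -1.0]]
contact_force: [0.5, -0.1, 1.4]
finger_gap: 0.0002
shift cm [-17.27  -5.73   1.8 ] rot [-0.001  0.009  0.001] t 14.02 gap 0.0002 F [ 0.5 -0.1  1.4]
```

```bash
python3 -m inch '[[0.3,-1.5,-0.5,0,0,0.009,0],[0.3,-3,-1,0,0,0,0],[0.3,-3.5,-1.2,0,0,0,0],[0.3,-3.5,-1.2,0,0,0,0],[0.3,-3,-1,0,0,0,0],[0.3,-1.8,-0.5,0,0,0,0],[0.3,-0.3,0,0,0,0,0],[0.3,0,0,0,0,0,0]]'
python3 - <<'E'
from h import *
I,P=grab("wrist"); Q=P.reshape(-1,3);Q=Q[np.isfinite(Q[:,0])]
k=(Q[:,2]>.135)&(Q[:,2]<.155)&(np.hypot(Q[:,0]-.505,Q[:,1]+.392)<.03)
q=cv2.minAreaRect((Q[k][:,:2]*1000).astype(np.float32)); print(q)
to([.5005,-.391,.17],54.5)
E
```

```text
clock: 14.68
eef_pos: [0.5016, -0.3906, 0.2763]
eef_rot: [[-0.815, 0.579, 0.005], [0.579, 0.815, -0.005], [-0.007, -0.001, -1.0]]
contact_force: [0.4, 0.5, 0.1]
finger_gap: 0.0557
((507.44415283203125, -395.9722900390625), (29.75438690185547, 20.887985229492188), 54.9249382019043)
shift cm [ 0.08 -0.1  10.62] rot [-0.001  0.007  0.002] t 14.73 gap 0.0553 F [-0.4 -0.3 -0.7]
```

Full-down hanging would put pads centred on the strap against the lip. So I'll regrip higher and 7 mm forward on the strap, with more force.

```bash
python3 -m inch '[[0.3,0.55,0,2,0,0.007,0],[0.3,0,0,2.5,0,0,0],[0.3,0,0,2.5,0,0,0],[0.3,0,0,2,0,0,0],[0.3,0,0,1.5,0,0,0],[0.3,0,0,0,0,0,0]]' 110
python3 -c "
from h import *
to([.4949,-.3872,.140],54.8)"
```

```text
clock: 15.23
eef_pos: [0.4939, -0.3819, 0.1692]
eef_rot: [[-0.817, 0.577, 0.001], [0.577, 0.817, -0.002], [-0.002, -0.001, -1.0]]
contact_force: [0.6, 0.5, -0.3]
finger_gap: 0.0557
shift cm [-0.38 -0.37  2.92] rot [-0.001  0.002 -0.001] t 15.23 gap 0.0557 F [ 0.6  0.5 -0.3]
```

```bash
python3 -m inch '[[0.3,-0.37,-0.37,1,0,0,0],[0.3,0,0,1,0,0,0],[0.3,0,0,0.6,0,0,0],[0.3,0,0,0,0,0,0]]' 110
python3 -c "
from h import *
to([.4949,-.3872,.140],54.8)"
```

```text
clock: 15.57
eef_pos: [0.4948, -0.3866, 0.1437]
eef_rot: [[-0.817, 0.576, 0.003], [0.576, 0.817, -0.004], [-0.004, -0.002, -1.0]]
contact_force: [0.1, 0.6, -0.2]
finger_gap: 0.0558
shift cm [-0.05 -0.04  0.37] rot [-0.002  0.004  0.   ] t 15.57 gap 0.0558 F [ 0.1  0.6 -0.2]
```

```bash
python3 -m inch '[[0.3,0,0,0.3,0,0.004,0],[-0.2,0,0,0,0,0,0],[-0.6,0,0,0,0,0,0],[-1,0,0,0,0,0,0],[-1,0,0,0,0,0,0],[-1,0,0,0,0,0,0],[-1,0,0,0,0,0,0]]' 110
python3 -m inch '[[-1,0,0,-0.5,0,0,0],[-1,0,0,-1,0,0,0],[-1,0,0,-2,0,0,0],[-1,0,0,-2.5,0,0,0],[-1,0,0,-2.5,0,0,0],[-1,0,0,-2.5,0,0,0],[-1,0,0,-2.5,0,0,0],[-1,0,0,-2,0,0,0],[-1,0,0,-1,0,0,0],[-1,0,0,0,0,0,0]]'
python3 -c "
from h import *
to([.58,.184,.30],88.5)"
```

```text
clock: 16.15
eef_pos: [0.4956, -0.3871, 0.1426]
eef_rot: [[-0.817, 0.576, 0.001], [0.576, 0.817, -0.003], [-0.003, -0.002, -1.0]]
contact_force: [1.0, -0.0, -1.3]
finger_gap: 0.0264
clock: 16.98
eef_pos: [0.494, -0.3855, 0.32]
eef_rot: [[-0.817, 0.576, -0.0], [0.576, 0.817, -0.002], [-0.001, -0.002, -1.0]]
contact_force: [0.7, -0.6, -1.8]
finger_gap: 0.0259
shift cm [25.79 51.5   1.87] rot [-0.002  0.001 -0.588] t 16.98 gap 0.0259 F [ 0.7 -0.6 -1.8]
```

```bash
python3 -m inch '[[-1,0.8,1.5,0,0,0,0],[-1,1.5,2.7,0,0,0,0],[-1,1.8,3.3,0,0,0,0],[-1,1.8,3.3,0,0,0,0],[-1,1.8,3.3,0,0,0,0],[-1,1.8,3.3,0,0,0,0],[-1,1.8,3.3,0,0,0,0],[-1,1.8,3.3,0,0,0,0],[-1,1.8,3.3,0,0,0,0],[-1,1.8,3.3,0,0,0,0],[-1,1.8,3.3,0,0,0,0],[-1,1.8,3.3,0,0,0,0]]'
python3 -m inch '[[-1,1.8,3.3,0,0,0,0],[-1,1.5,2.7,0,0,0,0],[-1,0,0,0,0,0,-0.08],[-1,0,0,0,0,0,-0.12],[-1,0,0,0,0,0,-0.12],[-1,0,0,0,0,0,-0.12],[-1,0,0,0,0,0,-0.08],[-1,0,0,0,0,0,0]]'
python3 -c "
from h import *
to([.58,.184,.30],88.4)"
```

```text
clock: 17.98
eef_pos: [0.5359, 0.055, 0.3051]
eef_rot: [[-0.812, 0.583, -0.019], [0.583, 0.812, 0.003], [0.017, -0.008, -1.0]]
contact_force: [1.1, -0.2, -3.0]
finger_gap: 0.0266
clock: 18.65
eef_pos: [0.5354, 0.1392, 0.2934]
eef_rot: [[-0.997, 0.071, -0.037], [0.071, 0.997, 0.003], [0.037, -0.0, -0.999]]
contact_force: [0.7, -0.5, -2.5]
finger_gap: 0.0264
shift cm [-4.1   4.79 -0.81] rot [ 0.001 -0.037 -0.043] t 18.65 gap 0.0264 F [ 0.7 -0.5 -2.5]
```

```bash
python3 -m inch '[[-1,-1.5,1.5,0,0,-0.018,-0.022],[-1,-1.5,1.5,0,0,-0.018,-0.022],[-1,-1,1.5,0.3,0,0,0],[-1,0,0,0,0,0,0]]'
python3 - <<'E'
from h import *
to([.60,.184,.26],88.4)
I,P=grab("wrist"); np.savez("w3",I=I,P=P)
J,Q=grab("side"); np.savez("s3",I=J,P=Q)
I2=cv2.resize(I,(400,300)); J2=cv2.resize(J[110:290,100:340],(400,300),interpolation=cv2.INTER_CUBIC)
save("pics/w3.png",np.hstack([I2,J2]))
E
```

```text
clock: 18.98
eef_pos: [0.576, 0.1839, 0.2854]
eef_rot: [[-0.999, 0.037, -0.006], [0.037, 0.999, -0.0], [0.006, -0.001, -1.0]]
contact_force: [0.2, 0.5, -2.3]
finger_gap: 0.0263
shift cm [-2.41  0.1   2.52] rot [-0.001 -0.006 -0.009] t 18.98 gap 0.0263 F [ 0.2  0.5 -2.3]
```

View pics/w3.png

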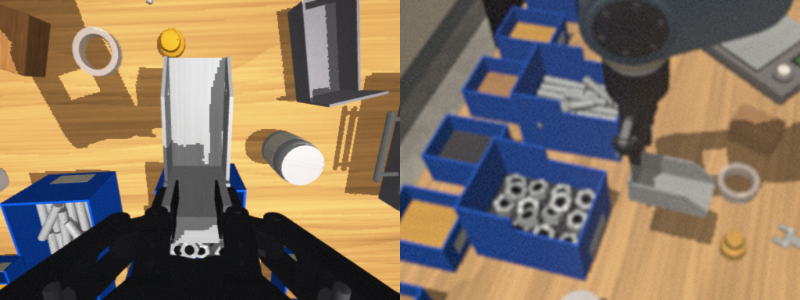

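The scoop hangs level in the gripper (wrist view, bowl at (198,110)), bowl away from the nut bin. I'll measure its tilt and the lip.

```bash
python3 - <<'E'
from h import *
s=sense(); e=np.array(s["eef_pos"])
for n in("w3","s3"):
    P=np.load(n+".npz")["P"].reshape(-1,3);P=P[np.isfinite(P[:,0])]
    D=P-e
    k=(abs(D[:,1])<.035)&(D[:,0]<-.02)&(D[:,0]>-.14)&(D[:,2]<-.03)&(D[:,2]>-.13); A=D[k]
    f=A[(abs(A[:,1])<.022)&(A[:,0]<-.035)&(A[:,2]<-.07)]
    print(n,len(A),"x range",A[:,0].min(), "y",np.percentile(A[:,1],[1,99]))
    if len(f)>20:
        c=np.linalg.lstsq(np.c_[f[:,:2],np.ones(len(f))],f[:,2],rcond=None)[0]; print("floor",len(f),c, np.median(np.abs(f@[-c[0],-c[1],1]-c[2])))
    w=A[(abs(A[:,1])>.024)&(A[:,0]>-.065)]; 
    for sg in(1,-1):
        q=w[np.sign(w[:,1])==sg]
        if len(q)>5: 
            out=[]
            for a in np.arange(-.065,-.02,.01):
                m=q[(q[:,0]>=a)&(q[:,0]<a+.01)]
                if len(m)>3: out.append((round(a+.005,3),round(np.percentile(m[:,2],97),4)))
            print("walltop",sg,out)
    h=D[(abs(D[:,1])<.025)&(D[:,0]>-.01)&(D[:,0]<.04)&(D[:,2]>-.03)&(D[:,2]<.02)]
    if n=="s3": h=h[(h[:,0]>.012)]; print("hook",len(h), np.percentile(h,[2,50,98],axis=0) if len(h)>5 else 0)
    b=P[(P[:,0]>.64)&(P[:,0]<.67)&(P[:,1]>.125)&(P[:,1]<.245)&(P[:,2]>.111)&(P[:,2]<.119)]
    print("lip",len(b)); 
    if len(b)>10:
        c=np.polyfit(b[:,1]-.184,b[:,0],1); r=b[:,0]-np.polyval(c,b[:,1]-.184); print(c,np.percentile(r,[5,95]),np.median(b[:,2]))
E
```

```text
w3 9890 x range -0.1006174429637186 y [-0.02425132  0.03317415]
floor 5449 [-0.0123195  -0.07885307 -0.09167275] 0.0010278605848174638
walltop 1 [(np.float64(-0.06), np.float64(-0.0534)), (np.float64(-0.05), np.float64(-0.0537)), (np.float64(-0.04), np.float64(-0.0535)), (np.float64(-0.03), np.float64(-0.0536)), (np.float64(-0.02), np.float64(-0.0536))]
walltop -1 [(np.float64(-0.06), np.float64(-0.0534)), (np.float64(-0.05), np.float64(-0.0531)), (np.float64(-0.04), np.float64(-0.0535)), (np.float64(-0.03), np.float64(-0.0532)), (np.float64(-0.02), np.float64(-0.0534))]
lip 15
[0.23792341 0.64027998] [-0.00122051  0.0021154 ] 0.11339945078334068
s3 1011 x range -0.09938542364519082 y [-0.02507983  0.03445215]
floor 378 [-0.03801452 -0.17105657 -0.0921539 ] 0.0019035165573170615
walltop 1 [(np.float64(-0.06), np.float64(-0.0525)), (np.float64(-0.05), np.float64(-0.0529)), (np.float64(-0.04), np.float64(-0.0524)), (np.float64(-0.03), np.float64(-0.0528)), (np.float64(-0.02), np.float64(-0.0532))]
walltop -1 [(np.float64(-0.05), np.float64(-0.0531)), (np.float64(-0.04), np.float64(-0.0529)), (np.float64(-0.03), np.float64(-0.0521)), (np.float64(-0.02), np.float64(-0.053))]
hook 9 [[ 0.01226796 -0.00262943 -0.01898053]
 [ 0.02893877  0.01434305 -0.01594712]
 [ 0.03169265  0.01951254  0.00138636]]
lip 79
[0.02753889 0.65586446] [-0.00175928  0.00204675] 0.11502329161857819
```

```bash
python3 -m inch '[[-1,-1.5,0,1.5,0,-0.006,-0.009],[-1,-2,0,2.5,0,0,0],[-1,-1.8,0,2.5,0,0,0],[-1,-0.8,0,2.5,0,0,0],[-1,0,0,1.5,0,0,0],[-1,0,0,0,0,0,0]]'
python3 -c "
from h import *
to([.6384,.184,.145],88.4)"
```

```text
clock: 19.58
eef_pos: [0.6354, 0.177, 0.1779]
eef_rot: [[-0.999, 0.038, -0.0], [0.038, 0.999, -0.002], [0.0, -0.002, -1.0]]
contact_force: [-0.6, -0.3, -2.8]
finger_gap: 0.0266
shift cm [-0.27  0.72  3.29] rot [-0.002 -0.    -0.01 ] t 19.58 gap 0.0266 F [-0.6 -0.3 -2.8]
```

```bash
python3 -m inch '[[-1,-0.27,0.7,1,0,0,-0.01],[-1,0,0,1,0,0,0],[-1,0,0,0.8,0,0,0],[-1,0,0,0,0,0,0]]'
python3 - <<'E'
from h import *
to([.6384,.184,.118],88.4)
J,Q=grab("side"); e=np.array(sense()["eef_pos"]); P=Q.reshape(-1,3)
save("pics/h1.png",J,(120,170,240,260),6)
b=P[(P[:,0]>.648)&(P[:,0]<.664)&(P[:,1]>.12)&(P[:,1]<.25)&(P[:,2]>.111)&(P[:,2]<.119)]
c=np.polyfit(b[:,1]-.184,b[:,0],1);print(len(b),c)
h=P[(abs(P[:,1]-e[1])<.02)&(P[:,0]-e[0]>.004)&(P[:,0]-e[0]<.04)&(P[:,2]>.121)&(P[:,2]<.17)]; print(len(h),np.percentile(h,[2,50,98],axis=0))
E
```

```text
clock: 19.92
eef_pos: [0.6379, 0.1836, 0.1496]
eef_rot: [[-1.0, 0.03, 0.001], [0.03, 1.0, -0.002], [-0.001, -0.002, -1.0]]
contact_force: [-1.1, 0.4, -3.0]
finger_gap: 0.0261
shift cm [-0.05  0.05  3.16] rot [-0.002  0.001 -0.002] t 19.92 gap 0.0261 F [-1.1  0.4 -3. ]
43 [0.04353851 0.65459751]
1 [[0.64547867 0.18357289 0.15287032]
 [0.64547867 0.18357289 0.15287032]
 [0.64547867 0.18357289 0.15287032]]
```

View pics/h1.png

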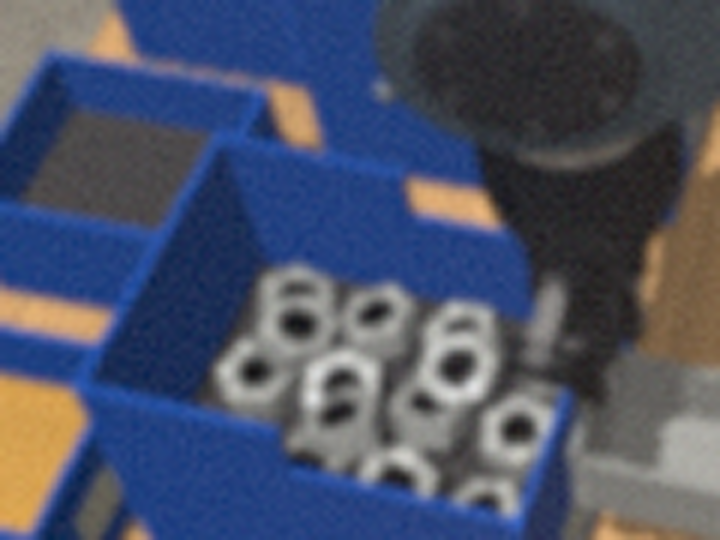

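The side crop shows the hook's tooth at (548,315), just on the bin side of the lip, with the bowl outside at (650,430). I'll lower slowly.

```bash
python3 -m inch '[[-1,0,0,0.7,0,0,0],[-1,0,0,0.6,0,0,0],[-1,0,0,0.4,0,0,0],[-1,0,0,0,0,0,0]]'
python3 -m inch '[[-1,0,0,0.4,0,0,0],[-1,0,0,0.3,0,0,0],[-1,0,0,0,0,0,0]]'
```

```text
clock: 20.3
eef_pos: [0.6389, 0.1839, 0.1343]
eef_rot: [[-1.0, 0.03, 0.005], [0.03, 1.0, -0.001], [-0.005, -0.001, -1.0]]
contact_force: [-0.0, -0.0, -2.2]
finger_gap: 0.0264
clock: 20.55
eef_pos: [0.6392, 0.1839, 0.1269]
eef_rot: [[-1.0, 0.03, 0.006], [0.03, 1.0, -0.001], [-0.006, -0.001, -1.0]]
contact_force: [0.2, 0.1, -2.8]
finger_gap: 0.0267
```

```bash
python3 -m inch '[[-1,0.05,0,0.35,0,0.006,0],[-1,0,0,0.2,0,0,0],[-1,0,0,0,0,0,0]]'
python3 -m inch '[[-1,0,0,0.2,0,0,0],[-1,0,0,0.1,0,0,0],[-1,0,0,0,0,0,0]]'
python3 -m inch '[[-1,0,0,0.1,0,0,0],[-1,0,0,0,0,0,0]]'
```

```text
clock: 20.8
eef_pos: [0.6387, 0.1839, 0.1209]
eef_rot: [[-1.0, 0.03, -0.001], [0.03, 1.0, -0.001], [0.001, -0.001, -1.0]]
contact_force: [-0.1, -0.1, -2.3]
finger_gap: 0.0262
clock: 21.05
eef_pos: [0.6388, 0.1839, 0.1176]
eef_rot: [[-1.0, 0.03, -0.001], [0.03, 1.0, -0.001], [0.0, -0.001, -1.0]]
contact_force: [0.4, 0.6, -3.6]
finger_gap: 0.0264
clock: 21.22
eef_pos: [0.6389, 0.1839, 0.1166]
eef_rot: [[-1.0, 0.03, -0.0], [0.03, 1.0, -0.001], [0.0, -0.001, -1.0]]
contact_force: [0.1, -0.2, -1.8]
finger_gap: 0.0264
```

```bash
python3 -m inch '[[-0.3,0,0,0,0,0,0],[-0.2,0,0,0,0,0,0],[0,0,0,0,0,0,0],[0.3,0,0,0,0,0,0],[0.3,0,0,0,0,0,0],[0.3,0,0,0,0,0,0],[0.3,0,0,-0.5,0,0,0],[0.3,0,0,-1.5,0,0,0],[0.3,0,0,-2.5,0,0,0],[0.3,0,0,-3,0,0,0],[0.3,0,0,-3,0,0,0],[0.3,0,0,-3,0,0,0]]'
python3 -m inch '[[0.3,0,0,-3,0,0,0],[0.3,1,0,-2,0,0,0],[0.3,3,0,0,0,0,0],[0.3,3,0,0,0,0,0],[0.3,0,0,0,0,0,0],[0.3,0,0,0,0,0,0]]'
python3 - <<'E'
from h import *
I,P=grab("wrist"); np.savez("w4",I=I,P=P)
J,Q=grab("side"); np.savez("s4",I=J,P=Q)
save("pics/fin.png",np.hstack([cv2.resize(I,(400,300)),cv2.resize(J[140:290,120:320],(400,300),interpolation=cv2.INTER_CUBIC)]))
for A in (P,Q):
    p=A.reshape(-1,3);p=p[np.isfinite(p[:,0])]
    h=p[(abs(p[:,1]-.184)<.014)&(abs(p[:,0]-.656)<.025)&(p[:,2]>.117)&(p[:,2]<.14)]; print("hook",len(h),np.percentile(h,[2,50,98],axis=0) if len(h) else "")
    w=p[(abs(p[:,1]-.186)<.034)&(p[:,0]>.55)&(p[:,0]<.645)]
    print([(round(a,2),round(np.percentile(m[:,2],97),4)) for a in np.arange(.55,.645,.01) if len(m:=w[(w[:,0]>=a)&(w[:,0]<a+.01)])>3], w[w[:,2]>.01][:,0].min())
    f=w[(abs(w[:,1]-.186)<.02)&(w[:,0]<.63)&(w[:,2]>.008)&(w[:,2]<.05)]
    print("floor",np.linalg.lstsq(np.c_[f[:,:2]-[.6,.186],np.ones(len(f))],f[:,2],rcond=None)[0])
E
```

```text
clock: 22.22
eef_pos: [0.6367, 0.1835, 0.2525]
eef_rot: [[-0.999, 0.03, -0.01], [0.03, 1.0, -0.003], [0.01, -0.003, -1.0]]
contact_force: [0.9, 0.0, -0.0]
finger_gap: 0.0552
clock: 22.72
eef_pos: [0.5662, 0.1858, 0.3169]
eef_rot: [[-1.0, 0.031, 0.005], [0.031, 1.0, 0.001], [-0.005, 0.001, -1.0]]
contact_force: [0.9, -0.3, 0.0]
finger_gap: 0.0558
hook 244 [[0.64294415 0.171015   0.11702357]
 [0.65418175 0.18422929 0.11779128]
 [0.66303213 0.19740359 0.11915781]]
[(np.float64(0.55), np.float64(0.388)), (np.float64(0.56), np.float64(0.3389)), (np.float64(0.57), np.float64(0.3365)), (np.float64(0.58), np.float64(0.0585)), (np.float64(0.59), np.float64(0.0589)), (np.float64(0.6), np.float64(0.0595)), (np.float64(0.61), np.float64(0.0595)), (np.float64(0.62), np.float64(0.0604)), (np.float64(0.63), np.float64(0.0608)), (np.float64(0.64), np.float64(0.1176))] 0.5500017509523824
floor [ 0.0523495  -0.00368063  0.02158975]
hook 68 [[0.64558381 0.17145559 0.11721956]
 [0.65502846 0.18435222 0.1192063 ]
 [0.66446314 0.19720727 0.121826  ]]
[(np.float64(0.55), np.float64(0.6066)), (np.float64(0.56), np.float64(0.6073)), (np.float64(0.57), np.float64(0.6069)), (np.float64(0.58), np.float64(0.6054)), (np.float64(0.59), np.float64(0.6016)), (np.float64(0.6), np.float64(0.5956)), (np.float64(0.61), np.float64(0.5882)), (np.float64(0.62), np.float64(0.5712)), (np.float64(0.63), np.float64(0.0621)), (np.float64(0.64), np.float64(0.0638))] 0.5500315664058205
floor [0.04338246 0.00518164 0.02291717]
```

View pics/fin.png

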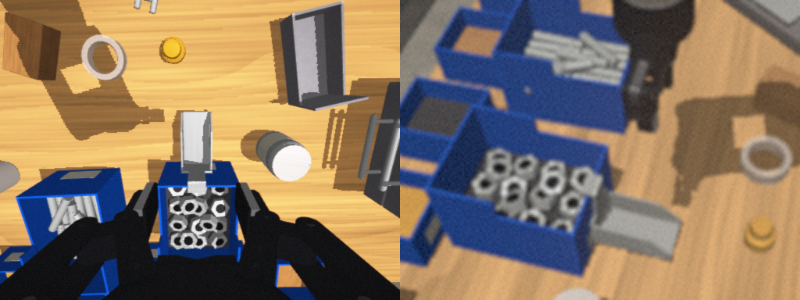

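The scoop hangs on the nut bin's front lip: hook top at about 0.118–0.119 m, tilt about 0.05 rad, bowl outside and clear of the bench. I'll hand in.

```bash
python3 -m inch '[[0.3,0,0,0,0,0,0],[0.3,0,0,0,0,0,0],[0.3,0,0,0,0,0,0],[0.3,0,0,0,0,0,0],[0.3,0,0,0,0,0,0],[0.3,0,0,0,0,0,0]]'; python3 -c "
from workcell import *
print(hand_in())"
```

```text
clock: 23.32
eef_pos: [0.5693, 0.1854, 0.3146]
eef_rot: [[-0.999, 0.033, 0.002], [0.033, 0.999, 0.0], [-0.002, 0.0, -1.0]]
contact_force: [-0.2, 0.4, -0.2]
finger_gap: 0.0556
the job is handed in; nothing more can be done
None
```

I finished the job and handed it in at about 23 s; `hand_in()` reports no verdict. I stood the scoop on the scale's pan and let go, and pressed the tare button while it stood there. I then hung the scoop on the nut bin's front lip.

- **On the pan:** the scoop stood upright, with its bowl about 5 mm from the pan's centre.
- **Tare button:** it was pressed to the bottom; I judged this from the fingertip height and force, since the button's travel can't be read. My last push was too hard: the wrist force read about 108 N, under the 120 N limit.
- **Hanging on the bin:** the hook seat measured about 0.114–0.115 m high, against 0.115 m for the lip. The hook centre was within about 3 mm across the wall. The scoop leaned about 0.05 rad, bowl outside and about 20 mm above the bench. The gripper was well clear.
- **Not checked:** I saw none of the bystanders disturbed in the pictures, but did not measure them at the end.

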